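# Sort the returned tins by weight into their spring holders

### The arm

A 6-joint arm with a two-finger parallel gripper is mounted at the origin on the work surface. World frame = base frame: x ahead of the robot, y to its left, z up, the work surface at z = 0. Lengths are in m, angles in rad, forces in N, time in s.
With the tool pointing down it reaches from about 0.3 to 0.85 m from the base axis. Payload 4.2 kg.
Tool frame: the origin (TCP) lies midway between the tips of the shut fingers; the grasp point (between the pads) lies 19 mm behind it (bot.pinch_z is the distance from the TCP to the grasp point, in m); z points along the fingers, x is the direction in which the jaws open and shut, and the axes are right-handed (so a half turn about z gives the same grasp; the last joint's range is limited). The gripper opens to 91 mm and grips with 3 to 60 N. Pads are 32 mm wide; open, the fingers measure 118 mm over their backs; the gripper's body (76 mm by 178 mm) begins 60 mm behind the grasp point.
Start: joints at [-1.196, 0.32, 1.565, -0, 1.257, -0.02], TCP at [0.221, -0.531, 0.214] pointing down, gripper open.
Joint ranges: [-3.11, 3.11], [-0.84, 2.01], [0.21, 2.61], [-1.34, 4.49], [0.05, 2.63], [-2.56, 2.56]. Speed limits (rad/s): [2.57, 2.57, 3.14, 3.14, 3.14, 3.14].

### API

Orientations are given as a rotation vector (axis times angle).
In Python, from bench import bot gives the robot as it stands.
- The arm moves only by the tool jog_arm, never from a script. Its arguments are lists of equal length, an entry for each row: "fingers": the closure, from 0 (fully open) to 1 (shut); "slide": the shift along the tool's x, y, z in mm, a list of three; "angular": the turn, a rotation vector about the tool's x, y, z in rad, a list of three. A call has 1 to 12 rows; each row shifts and turns the pose as measured when the row begins, along the tool's axes as they then stand; what a row does not reach is not made up. A row lasts 1/12 s, in which the tool goes at most 41.7 mm and 7.16 degrees, less where a joint would pass 70% of its speed; a pose out of reach is approached as far as the arm can. A call with a gripper value outside its range is refused whole. The fingers move at their own pace and stop on an object; the grip force is fixed at half the most. Time passes only in rows, so rows that do not move let the fingers close. It gives the time, the measured TCP pose, the force and the opening at its end, in the units of the state.
- bot.read_state(): the state, without advancing time (a new reading comes with each control period).
- bot.read_camera(name): name is "scene" or "side" or "wrist"; returns a dict with "frame" (384x512x3 uint8, blue, green, red), "intrinsics" (3x3 intrinsics, pixels), "R" (3x3) and "t" (3): a world point X has camera coordinates R X + t. Camera axes: x right, y down, z forward; pixel columns grow to the right and rows downward; lengths in m; the calibration is good to about 2 mm. A picture is of the moment at which its call begins. There is no depth.
- bot.sign_off(): hands the job in, once; it reports no verdict.
The state is a dict: "t": time; "joint_pos": joint angles; "dq": joint speeds; "joint_torque": joint torques, N m; "ee_pos": TCP position; "tcp_rot": TCP orientation; "wrist_force": force on the tool from outside, world axes, zero at the start; "moment": the same for the moment, N m; "gripper_width": finger opening in m.
Only numpy, scipy, OpenCV 4.12 (cv2) and the standard library are available. Lean on these libraries where they do the work, as an engineer would, in place of code of your own. Each camera call takes 0.05 s, during which the arm holds its last target.

### The job

Three look-alike tins stand on the shop counter, one full, one half full and one empty, and only their weight tells which: lift each one to feel it. Press the full tin into the blue spring holder, the half-full one into the yellow and the empty one into the red, each upright and fully down on the holder's floor, bearing down on a holder gently (never more than 30 N), and let go. Never tip a tin over, and leave everything else on the counter where it stands.

Things in the scene. Friction and masses are not known exactly. Their poses are not given: they have to be found in the camera images.
- tin_p_mid (a point): centre (half-way up) of one of three look-alike closed tins, green band, brass-coloured lid, z up: upright cylinder 44 mm across, 100 mm tall, on a foot rim 54 mm across (12 mm tall, lower edge bevelled, shoulder sloping in to 17 mm). Full is about 0.60 kg, half full 0.30 kg, empty 0.10 kg, each within 10 percent; neither the name nor the place tells which this is
- tin_q_mid (a point): centre (half-way up) of one of three look-alike closed tins, green band, brass-coloured lid, z up: upright cylinder 44 mm across, 100 mm tall, on a foot rim 54 mm across (12 mm tall, lower edge bevelled, shoulder sloping in to 17 mm). Full, half full or empty (masses at tin_p): only lifting tells
- tin_r_mid (a point): centre (half-way up) of one of three look-alike closed tins, green band, brass-coloured lid, z up: upright cylinder 44 mm across, 100 mm tall, on a foot rim 54 mm across (12 mm tall, lower edge bevelled, shoulder sloping in to 17 mm). Full, half full or empty (masses at tin_p): only lifting tells
- blue_seat (a point): centre of the top of the black rubber floor pad of the blue holder, 6 mm above the counter: a tin's bottom rests on it when fully home. Fixed; stands in any of three places, turned up to 0.3 rad; z up. All holders alike: base 84 (x) by 104 (y) mm; fixed guide walls at +x and -x 58 mm apart, lips flared to 69 mm, 43 mm high; sprung steel jaws at +y and -y (see yellow, red)
- yellow_seat (a point): centre of the top of the black rubber floor pad of the yellow holder, 6 mm above the counter: a tin's bottom rests on it when fully home. Fixed; stands in any of three places, turned up to 0.3 rad; z up. Jaws 50 mm apart at rest, each sprung (3 N, plus 1 N per mm), sloped lips open to 59 mm at 49 mm above the counter, the holder's highest point
- red_seat (a point): centre of the top of the black rubber floor pad of the red holder, 6 mm above the counter: a tin's bottom rests on it when fully home. Fixed; stands in any of three places, turned up to 0.3 rad; z up. In every holder a tin's foot rim spreads the jaws (6 to 12 N down), drags past them (3 to 8 N), and they snap shut over the rim 3 mm before the pad; the pad gives 2.5 mm at 6 N per mm, then is hard. Over 30 N damages it
- jar: bystander, to be left alone: small amber glass jar, 40 mm across, 75 mm tall; origin at the centre of its underside
- spread: bystander, to be left alone: small white can, 40 mm across, 70 mm tall; origin at the centre of its underside
- mug: bystander, to be left alone: blue mug, 74 mm across, 85 mm tall, handle at its +y; origin at the centre of its underside
- bowl: bystander, to be left alone: white bowl, 120 mm across, 45 mm tall; origin at the centre of its underside
- spoon: bystander, to be left alone: spoon 190 mm long lying along its x; origin at the centre of its underside
- bottle: bystander, to be left alone: green glass bottle, 60 mm across, 190 mm tall; origin at the centre of its underside
There are look-alikes about, which are no part of the job. Leave any purple or turquoise look-alike of the part that bears tin_q_mid alone.

How it is judged:
At the end, for the whole second after the job is handed in: Full tin in the blue holder, half-full in the yellow, empty in the red: each centred within 5 mm, bottom within 2 mm of the floor, upright within 0.08 rad, at rest, released. The load each holder carries tells its tin: blue 4.5 to 14 N, yellow 2 to 4.5 N, red 0.5 to 2 N (((horizontal distance between tin_p_mid and blue_seat below 0.005 m and z of tin_p_mid in the frame of blue_seat below 0.052 m) or (horizontal distance between tin_q_mid and blue_seat below 0.005 m and z of tin_q_mid in the frame of blue_seat below 0.052 m) or (horizontal distance between tin_r_mid and blue_seat below 0.005 m and z of tin_r_mid in the frame of blue_seat below 0.052 m)) and contact force between blue and anything else between 4.5 and 14 N and ((horizontal distance between tin_p_mid and yellow_seat below 0.005 m and z of tin_p_mid in the frame of yellow_seat below 0.052 m) or (horizontal distance between tin_q_mid and yellow_seat below 0.005 m and z of tin_q_mid in the frame of yellow_seat below 0.052 m) or (horizontal distance between tin_r_mid and yellow_seat below 0.005 m and z of tin_r_mid in the frame of yellow_seat below 0.052 m)) and contact force between yellow and anything else between 2 and 4.5 N and ((horizontal distance between tin_p_mid and red_seat below 0.005 m and z of tin_p_mid in the frame of red_seat below 0.052 m) or (horizontal distance between tin_q_mid and red_seat below 0.005 m and z of tin_q_mid in the frame of red_seat below 0.052 m) or (horizontal distance between tin_r_mid and red_seat below 0.005 m and z of tin_r_mid in the frame of red_seat below 0.052 m)) and contact force between red and anything else between 0.5 and 2 N and angle between each of tin_p_mid, tin_q_mid, tin_r_mid's own z axis and vertical below 0.08 rad and linear speed of each of tin_p, tin_q, tin_r below 0.02 m/s); the robot touches nothing.
It fails at once if a holder is loaded with more than 30 N (contact force between any of blue, yellow, red and anything else above 30 N).
It fails at once if a tin is tipped over (more than 0.7 rad from upright) (angle between any of tin_p_mid, tin_q_mid, tin_r_mid's own z axis and vertical above 0.7 rad).
It fails at once if a bystander is moved by more than 40 mm (distance of any of jar, spread, mug, bowl, spoon, bottle from where it was at the start of the episode above 0.04 m).
It also fails if it takes over 72 s, if anything falls off the work surface, if the arm or the gripper's body presses on something with over 40 N, if the wrist force passes 120 N, or if a joint passes its speed limit or range.

## Working session

There is one attempt and no reset: what is moved stays moved. The work goes in short steps, Python scripts to look and compute and a tool call to move; the robot and the scene stay as the last step left them, time stands still between calls to the robot, and variables do not carry over. Pictures are saved under pics/ and viewed, and the job is handed in when it is done.

Besides the shell and the picture viewer there is one more tool, called after ">>>" as name(argument=value, ...) on one line, values as JSON. jog_arm: Moves the arm, as the interface text tells. Its arguments: {"type":"object","properties":{"fingers":{"type":"array"},"slide":{"type":"array"},"angular":{"type":"array"}},"required":["fingers","slide","angular"]}

```bash
ls; mkdir -p pics
python3 - <<'E'
from bench import bot
import cv2,numpy as np
s=bot.read_state();print(s)
for n in ["scene","side","wrist"]:
    c=bot.read_camera(n);cv2.imwrite(f"pics/{n}0.png",c["frame"]);np.savez(f"{n}0.npz",**c)
    print(n,c["intrinsics"].tolist(),(-c["R"].T@c["t"]).round(3),c["R"].round(3).tolist())
E
```

```text
pics
{'t': 0.0, 'joint_pos': array([-1.19602517e+00,  3.20264338e-01,  1.56570337e+00, -5.40598489e-05,
        1.25737304e+00, -1.99996764e-02]), 'dq': array([ 0.00233327, -0.0007846 ,  0.00140513,  0.00020276,  0.00162328,
        0.0007738 ]), 'joint_torque': array([-1.75598416e-04, -4.12453616e+01, -2.31975782e+01,  7.26778270e-02,
        4.56120784e-02, -1.26299196e-04]), 'ee_pos': array([ 0.22093963, -0.53030105,  0.21312666]), 'tcp_rot': array([-2.61316353e+00,  1.74211576e+00,  2.29921788e-03]), 'wrist_force': array([ 0.03114593, -0.7810165 ,  0.03039323]), 'moment': array([-0.01944044,  0.01363802, -0.03170171]), 'gripper_width': 0.0912694154407528}
scene [[372.46228104184894, 0.0, 256.8863583456099], [0.0, 372.46228104184894, 186.30604651066793], [0.0, 0.0, 1.0]] [ 0.961 -0.791  0.625] [[0.867, 0.498, -0.014], [0.247, -0.453, -0.857], [-0.433, 0.739, -0.515]]
side [[455.4264364428767, 0.0, 254.2577795520987], [0.0, 455.4264364428767, 204.1971796848917], [0.0, 0.0, 1.0]] [-0.364  1.014  0.809] [[-0.75, -0.661, -0.007], [-0.325, 0.377, -0.867], [0.576, -0.648, -0.498]]
wrist [[278.5028696389911, 0.0, 254.2436407032517], [0.0, 278.5028696389911, 192.43496145351358], [0.0, 0.0, 1.0]] [ 0.298 -0.498  0.385] [[0.385, -0.923, -0.002], [-0.881, -0.368, 0.298], [-0.276, -0.113, -0.955]]
```

View pics/scene0.png

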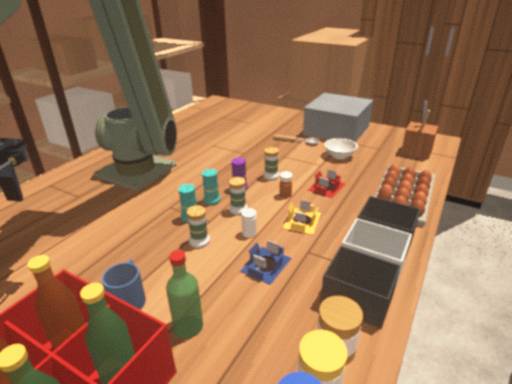

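View pics/side0.png

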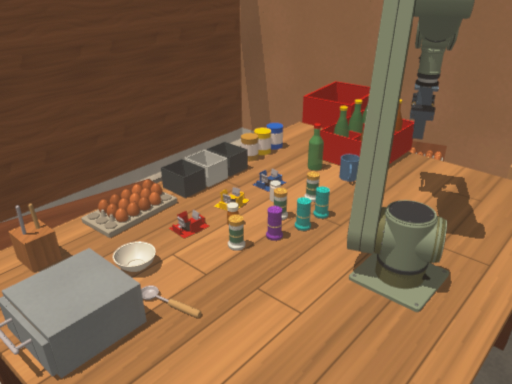

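View pics/wrist0.png

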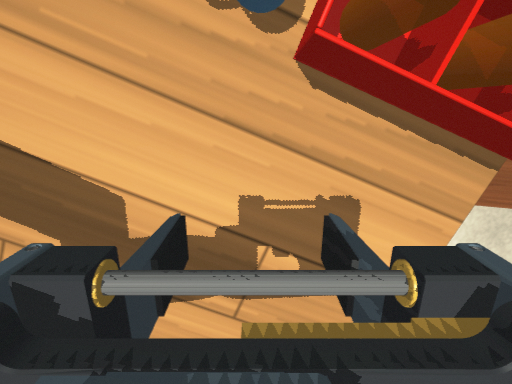

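The scene view shows three green-banded, brass-lidded tins at (272,163), (237,196) and (199,227). The things that could be mistaken for them are turquoise at (210,186) and (188,202), purple at (239,173), the jar at (286,185) and the white can at (249,223). The holders are blue at (267,262), yellow at (303,217) and red at (327,183). I'll check these in a close crop.

Run:
```python
import cv2,numpy as np
a=cv2.imread("pics/scene0.png")[130:290,150:370];b=cv2.imread("pics/side0.png")[155:265,150:350]
cv2.imwrite("pics/c1.png",cv2.resize(a,None,fx=3.6,fy=3.6,interpolation=cv2.INTER_CUBIC))
cv2.imwrite("pics/c2.png",cv2.resize(b,None,fx=4,fy=4,interpolation=cv2.INTER_CUBIC))
```

```text
(no output)
```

View pics/c1.png

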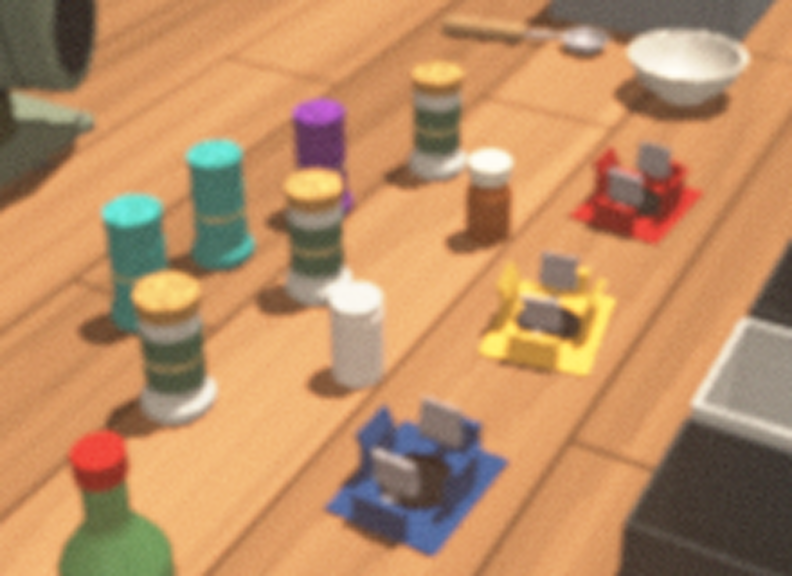

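View pics/c2.png

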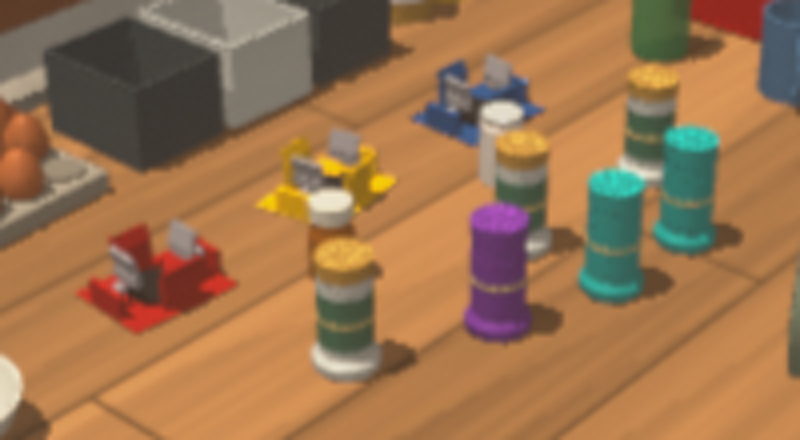

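The crops show the three brass-lidded tins at crop 1 (437,74), (314,186) and (167,291), clearly different from the two turquoise tins and the purple one. The three holders are clear too. Next I'll get coarse positions from rays.

```bash
cat > h.py <<'E'
import numpy as np,cv2
from scipy.spatial.transform import Rotation as R
def ray(c,u,v):
    d=c["R"].T@np.linalg.solve(c["intrinsics"],[u,v,1.]);return -c["R"].T@c["t"],d
def plane(c,u,v,z):
    o,d=ray(c,u,v);return o+d*(z-o[2])/d[2]
def proj(c,X):
    p=c["intrinsics"]@(c["R"]@np.asarray(X,float)+c["t"]);return p[:2]/p[2]
def tri(c1,p1,c2,p2):
    o1,d1=ray(c1,*p1);o2,d2=ray(c2,*p2)
    A=np.stack([d1,-d2],1);k=np.linalg.lstsq(A,o2-o1,rcond=None)[0]
    a,b=o1+k[0]*d1,o2+k[1]*d2;return (a+b)/2,np.linalg.norm(a-b)
E
python3 - <<'E'
from h import *
s=np.load("scene0.npz");d=np.load("side0.npz")
sc=lambda x,y:(x/3.6+150-.5,y/3.6+130-.5)
sd=lambda x,y:(x/4+150-.5,y/4+155-.5)
L={"A":((437,74),(345,254)),"B":((314,186),(522,146)),"C":((167,291),(653,80)),"jar":((491,163),(331,200)),"spread":((357,297),(501,114)),"T1":((216,154),(617,182)),"T2":((133,211),(691,138)),"P":((319,112),(499,217))}
for k,(a,b) in L.items():
    p,e=tri(s,sc(*a),d,sd(*b));print(k,p.round(3),round(e,4),plane(s,*sc(*a),.1).round(3),plane(d,*sd(*b),.1).round(3))
# holder: base corners via colour mask
for n,c in(("scene",s),("side",d)):
    hsv=cv2.cvtColor(c["frame"],cv2.COLOR_BGR2HSV)
    for col,lo,hi,box in(("blue",(105,120,60),(125,255,255),{"scene":(240,240,295,285),"side":(250,165,290,192)}),
        ("yel",(22,170,120),(32,255,255),{"scene":(280,195,325,238),"side":(212,180,252,212)}),("red",(0,200,80),(4,255,255),{"scene":(305,165,348,200),"side":(165,205,212,240)})):
        x0,y0,x1,y1=box[n];m=cv2.inRange(hsv,lo,hi)
        mm=np.zeros_like(m);mm[y0:y1,x0:x1]=m[y0:y1,x0:x1]
        ys,xs=np.nonzero(mm)
        h=cv2.convexHull(np.stack([xs,ys],1).astype(np.float32))[:,0]
        ex=[h[h[:,0].argmin()],h[h[:,0].argmax()],h[h[:,1].argmax()]]
        print(n,col,len(xs),[ (e.tolist(),plane(c,*e,.004)[:2].round(3).tolist()) for e in ex])
E
```

```text
A [0.444 0.187 0.099] 0.0021 [0.445 0.183 0.1  ] [0.444 0.189 0.1  ]
B [ 0.453 -0.035  0.097] 0.0018 [ 0.455 -0.04   0.1  ] [ 0.45 -0.03  0.1 ]
C [ 0.442 -0.207  0.097] 0.0021 [ 0.444 -0.21   0.1  ] [ 0.439 -0.201  0.1  ]
jar [0.54  0.103 0.073] 0.0017 [0.56  0.058 0.1  ] [0.508 0.137 0.1  ]
spread [ 0.538 -0.113  0.067] 0.0019 [ 0.562 -0.153  0.1  ] [ 0.5   -0.063  0.1  ]
T1 [ 0.356 -0.033  0.099] 0.0002 [ 0.357 -0.035  0.1  ] [ 0.355 -0.032  0.1  ]
T2 [ 0.354 -0.135  0.098] 0.0017 [ 0.355 -0.138  0.1  ] [ 0.353 -0.132  0.1  ]
P [0.391 0.071 0.099] 0.0023 [0.391 0.069 0.1  ] [0.391 0.072 0.1  ]
scene blue 11 [([265.0, 275.0], [0.654, -0.236]), ([283.0, 264.0], [0.674, -0.183]), ([268.0, 281.0], [0.669, -0.25])]Traceback (most recent call last):
  File "<stdin>", line 16, in <module>
TypeError: 'NoneType' object is not subscriptable
```

Run:
```python
from h import *
s=np.load("scene0.npz");d=np.load("side0.npz")
sc=lambda x,y:(x/3.6+150-.5,y/3.6+130-.5)
sd=lambda x,y:(x/4+150-.5,y/4+155-.5)
for k,v in dict(blue=[(327,510),(430,553),(507,462)],yellow=[(480,352),(585,373),(614,300)],red=[(572,210),(657,240),(700,190)]).items():
    P=[plane(s,*sc(*p),.003)[:2] for p in v];print(k,np.round(P,3).tolist(),"centre",((P[0]+P[2])/2).round(3))
for k,v in dict(blue=[(415,120),(545,110)],yellow=[(258,205),(397,182)],red=[(78,294),(237,284)]).items():
    P=[plane(d,*sd(*p),.003)[:2] for p in v];print(k,np.round(P,3).tolist(),"centre",((P[0]+P[1])/2).round(3))
print("bottle", tri(s,(178,257),d,(318,129)))
print(plane(s,123,300,0.03), plane(s,340,150,.02))
st=dict(np.load("wrist0.npz"));T=np.array([0.22093963,-0.53030105,0.21312666]);Rt=R.from_rotvec([-2.61316353e+00,1.74211576e+00,2.3e-3]).as_matrix()
print("tool axes",Rt.round(3).tolist(),"cam in tool",(Rt.T@(-st["R"].T@st["t"]-T)).round(4),(st["R"]@Rt).round(4).tolist())
```

```text
blue [[0.596, -0.253], [0.673, -0.254], [0.679, -0.154]] centre [ 0.638 -0.203]
yellow [[0.608, -0.053], [0.688, -0.038], [0.672, 0.06]] centre [0.64  0.004]
red [[0.587, 0.173], [0.671, 0.162], [0.676, 0.261]] centre [0.632 0.217]
blue [[0.673, -0.147], [0.591, -0.245]] centre [ 0.632 -0.196]
yellow [[0.67, 0.066], [0.604, -0.045]] centre [0.637 0.01 ]
red [[0.677, 0.264], [0.589, 0.168]] centre [0.633 0.216]
bottle (array([ 0.57690005, -0.42362758,  0.17201669]), np.float64(0.0020758874470331204))
[ 0.4442613 -0.4655995  0.03     ] [0.59349861 0.4544003  0.02      ]
tool axes [[0.385, -0.923, -0.001], [-0.923, -0.385, 0.002], [-0.002, 0.0, -1.0]] cam in tool [-0.     -0.0836 -0.1714] [[1.0, -0.0003, 0.0005], [0.0005, 0.9545, -0.2981], [-0.0004, 0.2981, 0.9545]]
```

>>> jog_arm(fingers=[0,0,0,0,0,0,0,0,0,0], slide=[[0,-20,0],[0,-40,0],[0,-40,0],[0,-40,0],[-30,-25,0],[-32,-25,0],[-32,-25,0],[-32,-25,0],[-32,-25,0],[-32,-25,0]], angular=[[0,0,0.098],[0,0,0.098],[0,0,0.098],[0,0,0.1],[0,0,0],[0,0,0],[0,0,0],[0,0,0],[0,0,0],[0,0,0]])

```text
t: 0.98
ee_pos: [0.5161, -0.313, 0.2075]
tcp_rot: [2.18, -2.257, -0.011]
wrist_force: [0.9, -0.6, -0.2]
gripper_width: 0.0908
```

>>> jog_arm(fingers=[0,0,0,0,0,0], slide=[[-25,-27,5],[-28,-30,15],[-28,-30,20],[-28,-30,20],[-8,-8,5],[0,0,0]], angular=[[0,0,-0.035],[0,0,0],[0,0,0],[0,0,0],[0,0,0],[0,0,0]])

```text
t: 1.48
ee_pos: [0.6401, -0.1926, 0.1447]
tcp_rot: [2.233, -2.209, -0.01]
wrist_force: [-0.0, 0.5, 0.2]
gripper_width: 0.0913
```

```bash
cat > snap.py <<'E'
import sys
from bench import bot
from h import *
n=sys.argv[1]
c=bot.read_camera("wrist");s=bot.read_state()
np.savez(n+".npz",**c);cv2.imwrite(f"pics/{n}.png",c["frame"])
print(s["t"],s["ee_pos"].round(4),s["tcp_rot"].round(4))
for a in sys.argv[2:]:
    print(a,proj(c,[float(x) for x in a.split(",")]).round(1))
E
python3 snap.py wb 0.635,-.2,.006
```

```text
1.5333 [ 0.6393 -0.1934  0.1449] [ 2.2317 -2.2092 -0.0109]
0.635,-.2,.006 [260.8 185.1]
```

View pics/wb.png

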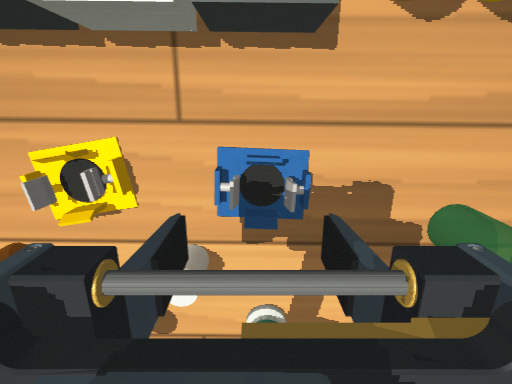

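The wrist view shows the blue holder with its black pad at (262,186) and the yellow holder at (82,180). Next I'll move along to yellow and red, then measure all three.

>>> jog_arm(fingers=[0,0,0,0,0,0,0], slide=[[-25,0,0],[-40,0,0],[-40,0,0],[-40,0,0],[-40,0,0],[-15,0,0],[0,0,0]], angular=[[0,0,0],[0,0,0],[0,0,0],[0,0,0],[0,0,0],[0,0,0],[0,0,0]])

```text
t: 2.12
ee_pos: [0.634, -0.0007, 0.1499]
tcp_rot: [2.212, -2.225, -0.001]
wrist_force: [-0.3, 0.6, 0.8]
gripper_width: 0.0914
```

```bash
python3 snap.py wy 0.638,.007,.006
```

```text
2.1667 [ 0.6341 -0.0021  0.1501] [ 2.2112e+00 -2.2260e+00  7.0000e-04]
0.638,.007,.006 [247.1 176.6]
```

>>> jog_arm(fingers=[0,0,0,0,0,0,0], slide=[[-25,0,0],[-40,0,0],[-40,0,0],[-40,0,0],[-40,0,0],[-15,0,0],[0,0,0]], angular=[[0,0,0],[0,0,0],[0,0,0],[0,0,0],[0,0,0],[0,0,0],[0,0,0]])

```text
t: 2.75
ee_pos: [0.6406, 0.1829, 0.1533]
tcp_rot: [2.186, -2.25, 0.018]
wrist_force: [0.9, -1.3, -0.0]
gripper_width: 0.0914
```

```bash
python3 snap.py wr 0.632,.216,.006
python3 - <<'E'
from h import *
o=[]
for n,p in(("wb",(262,186)),("wy",(255,190)),("wr",(255,190))):
    f=np.load(n+".npz")["frame"];o.append(cv2.resize(f[120:260,175:340],None,fx=2.4*2,fy=4.8,interpolation=cv2.INTER_CUBIC)[:,::1])
cv2.imwrite("pics/h3.png",cv2.resize(np.hstack(o),(800,226*1),interpolation=cv2.INTER_AREA))
E
```

```text
2.8 [0.6406 0.1814 0.1534] [ 2.1844 -2.2509  0.0184]
0.632,.216,.006 [225.1 188. ]
```

View pics/h3.png

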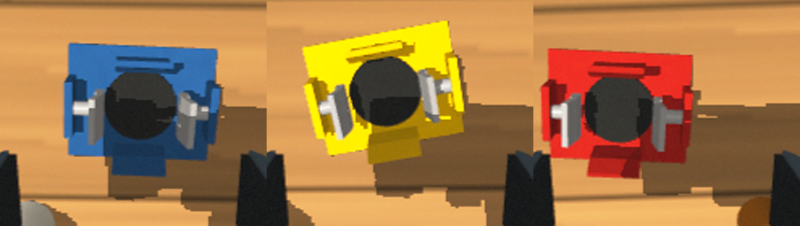

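View pics/wr.png

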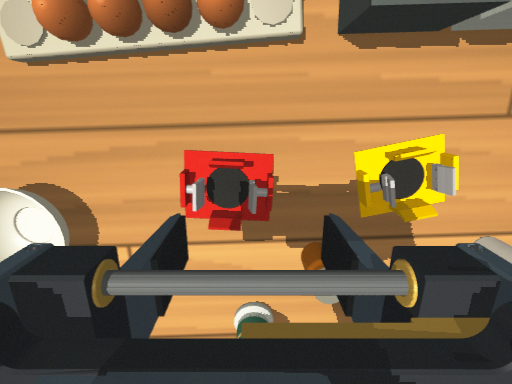

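The three crops show the blue, yellow and red holders with their black pads clearly visible. I'll fit the pads.

```bash
cat > hold.py <<'E'
from h import *
def pad(c,guess):
    f=c["frame"];u,v=proj(c,guess);g=f.max(2)
    m=((g<75)).astype(np.uint8);
    mm=np.zeros_like(m);x0,x1,y0,y1=int(u-32),int(u+32),int(v-28),int(v+28);mm[y0:y1,x0:x1]=m[y0:y1,x0:x1]
    mm=cv2.morphologyEx(mm,cv2.MORPH_OPEN,np.ones((3,3)))
    n,l,st,ce=cv2.connectedComponentsWithStats(mm);k=1+st[1:,4].argmax()
    ys,xs=np.nonzero(l==k)
    P=np.array([plane(c,x,y,.006)[:2] for x,y in zip(xs,ys)],np.float32)
    (cx,cy),r=cv2.minEnclosingCircle(P)
    return (round(cx,4),round(cy,4)),round(r*1e3,1),P.mean(0).round(4),len(P),np.ptp(P,0).round(4)
if __name__=="__main__":
  for n,k,g in(("wb","blue",(.636,-.2,.006)),("wy","yellow",(.638,.007,.006)),("wr","red",(.632,.216,.006)),("wb","yellow",(.638,.007,.006)),("wr","yellow",(.638,.007,.006))):
    try: print(n,k,*pad(np.load(n+".npz"),g))
    except Exception as e: print(n,k,e)
  # base top plate via colour, rect on plane z=.004
  for n,k,lo,hi in(("wb","blue",(100,120,90),(125,255,255)),("wy","yellow",(25,200,150),(33,255,255)),("wr","red",(0,200,150),(4,255,255))):
    c=np.load(n+".npz");m=cv2.inRange(cv2.cvtColor(c["frame"],cv2.COLOR_BGR2HSV),lo,hi);m[:, :170]=0;m[:,340:]=0;m[:130]=0;m[215:]=0
    ys,xs=np.nonzero(m);P=np.array([plane(c,x,y,.004)[:2] for x,y in zip(xs,ys)],np.float32)
    print(k,len(P),cv2.minAreaRect(P),(P.min(0)+P.max(0))/2)
E
python3 hold.py
```

```text
wb blue (0.635, -0.2007) 26.4 [ 0.6351 -0.2005] 1517 [0.0496 0.0512]
wy yellow (0.6381, 0.0062) 25.9 [0.6382 0.006 ] 1450 [0.0504 0.0492]
wr red (0.6328, 0.2131) 26.3 [0.6328 0.2131] 1374 [0.0488 0.0494]
wb yellow (0.6388, 0.0065) 26.3 [0.6408 0.0141] 886 [0.0503 0.0433]
wr yellow (0.6381, 0.0067) 25.8 [0.6397 0.0025] 1066 [0.0477 0.049 ]
blue 3250 ((0.636600911617279, -0.20191992819309235), (0.1102084293961525, 0.08134975284337997), 88.1885757446289) [ 0.6379505  -0.20152181]
yellow 2471 ((0.6380638480186462, 0.007497873157262802), (0.08307531476020813, 0.11118095368146896), 10.225643157958984) [0.6390431  0.00676498]
red 2277 ((0.6355929970741272, 0.21445821225643158), (0.11097387224435806, 0.07895229011774063), 86.04803466796875) [0.6384293  0.21495557]
```

>>> jog_arm(fingers=[0,0,0,0,0,0,0,0], slide=[[0,20,-15],[0,38,-10],[0,40,0],[0,40,0],[0,40,0],[0,20,0],[0,8,0],[0,0,0]], angular=[[0,0,0],[0,0,-0.03],[0,0,0],[0,0,0],[0,0,0],[0,0,0],[0,0,0],[0,0,0]])

```text
t: 3.47
ee_pos: [0.4297, 0.16, 0.1768]
tcp_rot: [2.189, -2.237, 0.033]
wrist_force: [0.8, -0.2, -0.5]
gripper_width: 0.0914
```

```bash
python3 snap.py wA .444,.187,.1 .453,-.035,.1
```

```text
3.5167 [0.431  0.1602 0.177 ] [ 2.1891 -2.2378  0.0337]
.444,.187,.1 [222.4 185.3]
.453,-.035,.1 [461.7 169.5]
```

View pics/wA.png

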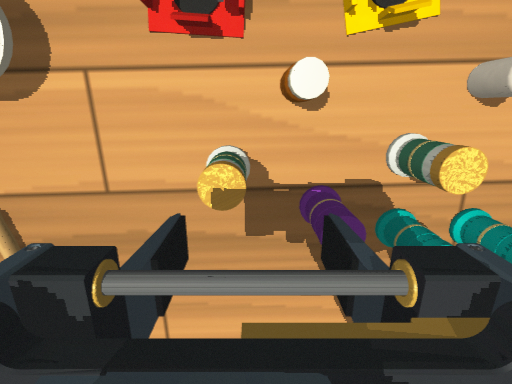

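The wrist view shows tin A's lid at (221,186) and B's lid at (463,170); the purple one is at (325,205). I'll measure both and work out the correction.

```bash
cat > lid.py <<'E'
from h import *
def lid(c,guess,z=.1,rad=45):
    f=c["frame"];h=cv2.cvtColor(f,cv2.COLOR_BGR2HSV);u,v=proj(c,guess)
    m=cv2.inRange(h,(20,130,110),(32,255,255));mm=np.zeros_like(m)
    x0,x1,y0,y1=max(0,int(u-rad)),int(u+rad),max(0,int(v-rad)),int(v+rad);mm[y0:y1,x0:x1]=m[y0:y1,x0:x1]
    mm=cv2.morphologyEx(mm,cv2.MORPH_CLOSE,np.ones((5,5)));mm=cv2.morphologyEx(mm,cv2.MORPH_OPEN,np.ones((5,5)))
    n,l,st,ce=cv2.connectedComponentsWithStats(mm);k=1+st[1:,4].argmax()
    ys,xs=np.nonzero(l==k);P=np.array([plane(c,x,y,z)[:2] for x,y in zip(xs,ys)],np.float32)
    (cx,cy),r=cv2.minEnclosingCircle(P);return np.array([cx,cy]).round(4),round(r*1e3,1),P.mean(0).round(4),np.ptp(P,0).round(4)
def goto(s,X,yaw=-np.pi/2):
    Rt=R.from_rotvec(s["tcp_rot"]).as_matrix();d=Rt.T@(np.asarray(X)-s["ee_pos"])
    c,n=np.cos(yaw),np.sin(yaw);Rd=np.array([[c,n,0],[n,-c,0],[0,0,-1]])
    return (d*1e3).round(1),R.from_matrix(Rt.T@Rd).as_rotvec().round(4)
E
python3 - <<'E'
from lid import *
from bench import bot
c=np.load("wA.npz");print(lid(c,(.444,.187,.1)),lid(c,(.453,-.035,.1)))
s=bot.read_state();print(goto(s,(.444,.187,.15)))
E
```

```text
(array([0.4433, 0.1887]), 23.0, array([0.4449, 0.1895], dtype=float32), array([0.0434, 0.0431], dtype=float32)) (array([ 0.4521, -0.0324]), 26.3, array([ 0.4524, -0.0354], dtype=float32), array([0.0429, 0.0508], dtype=float32))
(array([-27.7, -12.2,  26.5]), array([-0.0075, -0.023 , -0.022 ]))
```

>>> jog_arm(fingers=[0,0,0,0,0], slide=[[-10,-4,14],[-10,-4,16],[-9,-4,16],[0,0,0],[0,0,0]], angular=[[-0.007,-0.023,-0.022],[0,0,0],[0,0,0],[0,0,0],[0,0,0]])

```text
t: 3.93
ee_pos: [0.4556, 0.1861, 0.1315]
tcp_rot: [-2.207, 2.221, -0.012]
wrist_force: [0.3, 0.9, 0.5]
gripper_width: 0.0914
```

```bash
cat > g.py <<'E'
import sys
from lid import *
from bench import bot
s=bot.read_state();print(round(s["t"],2),s["ee_pos"].round(4),s["wrist_force"].round(2),s["gripper_width"].round(4),"goto",*goto(s,[float(x) for x in sys.argv[1:4]]))
E
python3 g.py .444 .1885 .058
```

```text
Traceback (most recent call last):
  File "g.py", line 4, in <module>
    s=bot.read_state();print(round(s["t"],2),s["ee_pos"].round(4),s["wrist_force"].round(2),s["gripper_width"].round(4),"goto",*goto(s,[float(x) for x in sys.argv[1:4]]))
                                                                                            ^^^^^^^^^^^^^^^^^^^^^^^^
AttributeError: 'float' object has no attribute 'round'
```

```bash
sed -i 's/s\["gripper_width"\].round(4)/round(s["gripper_width"],4)/' g.py
python3 g.py .444 .1885 .058
```

```text
3.93 [0.4556 0.1861 0.1315] [0.35 0.86 0.48] 0.0914 goto [-2.1 12.5 73.4] [-0.0123  0.0019 -0.0065]
```

>>> jog_arm(fingers=[0,0,0,0,0,0,0], slide=[[-2,10,0],[0,0,15],[0,0,25],[0,0,20],[0,0,8],[0,0,0],[0,0,0]], angular=[[-0.012,0,-0.006],[0,0,0],[0,0,0],[0,0,0],[0,0,0],[0,0,0],[0,0,0]])

```text
t: 4.52
ee_pos: [0.4504, 0.1872, 0.067]
tcp_rot: [-2.213, 2.218, -0.003]
wrist_force: [0.5, -0.9, 0.5]
gripper_width: 0.0913
```

```bash
python3 g.py .444 .1885 .058
```

```text
4.52 [0.4504 0.1872 0.067 ] [ 0.53 -0.9   0.46] 0.0913 goto [-1.2  6.5  8.9] [-0.0075  0.0045 -0.0026]
```

>>> jog_arm(fingers=[0,0,0.3,1,1,1,1,1], slide=[[-1,5,6],[0,1.5,3],[0,0,0],[0,0,0],[0,0,0],[0,0,0],[0,0,0],[0,0,0]], angular=[[-0.007,0.004,0],[0,0,0],[0,0,0],[0,0,0],[0,0,0],[0,0,0],[0,0,0],[0,0,0]])

```text
t: 5.18
ee_pos: [0.4461, 0.1895, 0.0619]
tcp_rot: [-2.213, 2.218, -0.005]
wrist_force: [0.0, -0.0, -0.2]
gripper_width: 0.0543
```

```bash
python3 g.py .444 .1885 .058
```

```text
5.18 [0.4461 0.1895 0.0619] [ 0.04 -0.01 -0.21] 0.0543 goto [1.1 2.2 3.8] [-0.0079  0.0034 -0.0023]
```

>>> jog_arm(fingers=[1,1,1,1,1], slide=[[0,2,2],[0,0,0],[0,0,0],[0,0,0],[0,0,0]], angular=[[-0.008,0.003,0],[0,0,0],[0,0,0],[0,0,0],[0,0,0]])

```text
t: 5.6
ee_pos: [0.4442, 0.1895, 0.0597]
tcp_rot: [2.218, -2.224, -0.001]
wrist_force: [0.2, -0.3, -0.2]
gripper_width: 0.0437
```

```bash
python3 g.py .444 .1885 .058
```

```text
5.6 [0.4442 0.1895 0.0597] [ 0.25 -0.34 -0.23] 0.0437 goto [1.  0.2 1.7] [ 0.0007  0.0001 -0.0025]
```

>>> jog_arm(fingers=[1,1,1,1,1,1,1], slide=[[0,0,-5],[0,0,-20],[0,0,-25],[0,0,-15],[0,0,0],[0,0,0],[0,0,0]], angular=[[0,0,0],[0,0,0],[0,0,0],[0,0,0],[0,0,0],[0,0,0],[0,0,0]])

```text
t: 6.18
ee_pos: [0.4424, 0.1889, 0.1263]
tcp_rot: [2.215, -2.221, -0.004]
wrist_force: [-0.5, -0.7, -1.6]
gripper_width: 0.044
```

>>> jog_arm(fingers=[1], slide=[[0,0,0]], angular=[[0,0,0]])

```text
t: 6.27
ee_pos: [0.4419, 0.1887, 0.1255]
tcp_rot: [2.214, -2.22, -0.005]
wrist_force: [0.2, 0.4, -1.1]
gripper_width: 0.0437
```

>>> jog_arm(fingers=[1], slide=[[0,0,0]], angular=[[0,0,0]])

```text
t: 6.35
ee_pos: [0.4413, 0.1884, 0.1246]
tcp_rot: [2.213, -2.219, -0.006]
wrist_force: [0.2, -0.4, -1.1]
gripper_width: 0.0438
```

>>> jog_arm(fingers=[1,1,1,1,1,1,1,1,1], slide=[[-2,-15,-2],[-4,-30,-2],[-5,-36,-1],[-5,-36,-1],[-5,-36,-1],[-3,-20,-1],[-1,-6,-1],[0,0,-1],[0,0,-1]], angular=[[0,0,0],[0,0,0],[0,0,0],[0,0,0],[0,0,0],[0,0,0],[0,0,0],[0,0,0],[0,0,0]])

```text
t: 7.1
ee_pos: [0.6195, 0.2112, 0.1203]
tcp_rot: [2.198, -2.202, -0.023]
wrist_force: [-0.5, -0.2, -0.3]
gripper_width: 0.0434
```

```bash
python3 g.py .6328 .2131 .115; python3 snap.py wA2 .6328,.2131,.006; python3 g.py .6328 .2131 .115
```

```text
7.1 [0.6195 0.2112 0.1203] [-0.47 -0.18 -0.26] 0.0434 goto [ -1.9 -13.5   4.8] [ 0.0315 -0.0105 -0.0019]
7.15 [0.6191 0.2112 0.1205] [ 2.1986 -2.2022 -0.023 ]
.6328,.2131,.006 [251. 172.]
7.15 [0.6191 0.2112 0.1205] [ 0.39  0.82 -1.91] 0.0435 goto [ -2.  -13.9   5.1] [ 0.0314 -0.0105 -0.0016]
```

View pics/wA2.png

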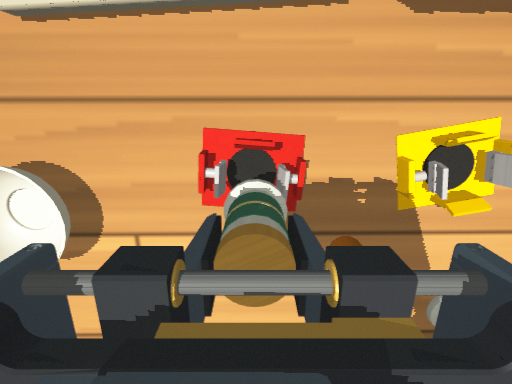

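>>> jog_arm(fingers=[1,1,1,1], slide=[[-2,-12,0],[0,-2,0],[0,0,-1],[0,0,-1]], angular=[[0.03,-0.01,0],[0,0,0],[0,0,0],[0,0,0]])

```text
t: 7.48
ee_pos: [0.6271, 0.2125, 0.1223]
tcp_rot: [2.216, -2.217, -0.006]
wrist_force: [-0.0, -0.5, -1.2]
gripper_width: 0.0435
```

```bash
python3 g.py .6328 .2131 .066
```

```text
7.48 [0.6271 0.2125 0.1223] [-0.01 -0.46 -1.24] 0.0435 goto [-0.7 -6.2 56.2] [ 0.0077 -0.0021 -0.0004]
```

>>> jog_arm(fingers=[1,1,1], slide=[[-1,-7,0],[0,-1,3],[0,-0.5,2]], angular=[[0.008,-0.002,0],[0,0,0],[0,0,0]])

```text
t: 7.73
ee_pos: [0.6349, 0.2138, 0.1188]
tcp_rot: [-2.221, 2.22, -0.001]
wrist_force: [-1.2, -0.1, -1.0]
gripper_width: 0.0434
```

```bash
python3 snap.py wA3 .6328,.2131,.006; python3 g.py .6328 .2131 .066
python3 - <<'E'
from lid import *
c=np.load("wA3.npz");f=c["frame"];h=cv2.cvtColor(f,cv2.COLOR_BGR2HSV)
print(h[260:275:5,240:270:10].tolist())
cv2.imwrite("pics/A3c.png",cv2.resize(f[110:320,150:360],None,fx=2.8,fy=2.8,interpolation=cv2.INTER_CUBIC))
E
```

```text
7.7833 [0.635  0.2138 0.1184] [-2.2209e+00  2.2203e+00 -1.2000e-03]
.6328,.2131,.006 [254.7 189.8]
7.78 [0.635  0.2138 0.1184] [ 0.29  0.48 -1.07] 0.0438 goto [ 0.7  2.2 52.4] [-0.0014  0.0003  0.0002]
[[[19, 171, 134], [19, 170, 141], [19, 174, 133]], [[19, 170, 138], [19, 170, 135], [18, 171, 134]], [[98, 18, 57], [83, 18, 58], [30, 5, 54]]]
```

View pics/A3c.png

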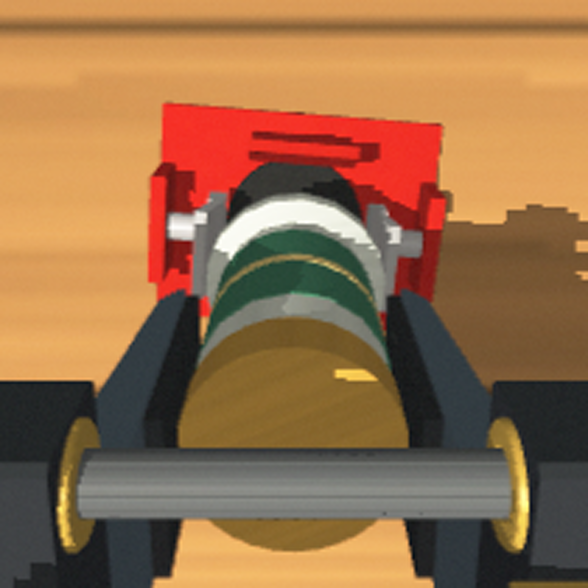

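Run:
```python
from lid import *
c=np.load("wA3.npz");q=lambda x,y:((x+.5)/2.8+150-.5,(y+.5)/2.8+110-.5)
for p in((178,434),(412,434),(295,550),(295,350)): print(p,plane(c,*q(*p),.1587).round(4))
# foot front rim: lowest-z front edge at crop(297,195) z=.059+.012
for z in(.059,.071): print("foot front",plane(c,*q(297,195),z).round(4))
```

```text
(178, 434) [0.6367 0.2355 0.1587]
(412, 434) [0.6367 0.1905 0.1587]
(295, 550) [0.61   0.2129 0.1587]
(295, 350) [0.6544 0.213  0.1587]
foot front [0.6581 0.2122 0.059 ]
foot front [0.6613 0.2123 0.071 ]
```

>>> jog_arm(fingers=[1,1,1,1,1,1], slide=[[0,0,5],[0,0,5],[0,0,5],[0,0,4],[0,0,4],[0,0,3]], angular=[[0,0,0],[0,0,0],[0,0,0],[0,0,0],[0,0,0],[0,0,0]])

```text
t: 8.28
ee_pos: [0.6352, 0.2139, 0.09]
tcp_rot: [-2.221, 2.22, -0.001]
wrist_force: [0.0, -0.2, 6.0]
gripper_width: 0.0436
```

```bash
python3 g.py .6345 .2131 .066
```

```text
8.28 [0.6352 0.2139 0.09  ] [ 0.05 -0.18  6.04] 0.0436 goto [ 0.8  0.7 24. ] [-0.0015  0.0005  0.0002]
```

>>> jog_arm(fingers=[1,1,1,1], slide=[[0,0,4],[0,0,4],[0,0,4],[0,0,3]], angular=[[0,0,0],[0,0,0],[0,0,0],[0,0,0]])

```text
t: 8.62
ee_pos: [0.6365, 0.2141, 0.0776]
tcp_rot: [-2.218, 2.217, -0.005]
wrist_force: [-1.9, -0.5, 4.5]
gripper_width: 0.0438
```

```bash
python3 g.py .6345 .2131 .066
```

```text
8.62 [0.6365 0.2141 0.0776] [-1.86 -0.47  4.48] 0.0438 goto [ 1.   2.1 11.6] [-0.0058  0.0014  0.0005]
```

>>> jog_arm(fingers=[1,1,1,1], slide=[[0.5,1.5,3],[0,0.5,3],[0,0,3],[0,0,1]], angular=[[-0.005,0,0],[0,0,0],[0,0,0],[0,0,0]])

```text
t: 8.95
ee_pos: [0.6353, 0.2138, 0.0667]
tcp_rot: [-2.219, 2.218, -0.001]
wrist_force: [-0.5, 0.1, -1.8]
gripper_width: 0.0438
```

```bash
python3 g.py .6345 .2131 .066
```

```text
8.95 [0.6353 0.2138 0.0667] [-0.52  0.1  -1.81] 0.0438 goto [0.7 0.8 0.7] [-0.003   0.002   0.0004]
```

>>> jog_arm(fingers=[1,1], slide=[[0,0,1],[0,0,0.5]], angular=[[-0.003,0,0],[0,0,0]])

```text
t: 9.12
ee_pos: [0.6352, 0.2137, 0.0643]
tcp_rot: [-2.221, 2.221, 0.003]
wrist_force: [-0.7, -0.4, 6.4]
gripper_width: 0.0436
```

```bash
python3 g.py .6345 .2131 .066
```

```text
9.12 [0.6352 0.2137 0.0643] [-0.74 -0.44  6.42] 0.0436 goto [ 0.6  0.7 -1.7] [0.001  0.0019 0.0003]
```

>>> jog_arm(fingers=[0.2,0.2,0.2,0.2,0.2,0.2,0.2,0.2], slide=[[0,0,-0.5],[0,0,-0.5],[0,0,-0.5],[0,0,-3],[0,0,-15],[0,0,-30],[0,0,-30],[0,0,-20]], angular=[[0,0,0],[0,0,0],[0,0,0],[0,0,0],[0,0,0],[0,0,0],[0,0,0],[0,0,0]])

```text
t: 9.78
ee_pos: [0.6305, 0.2122, 0.1584]
tcp_rot: [2.21, -2.209, -0.018]
wrist_force: [1.3, -0.1, 0.4]
gripper_width: 0.073
```

```bash
python3 snap.py wA4 .6328,.2131,.106 .6328,.2131,.006;python3 g.py .452 -.035 .15
```

```text
9.8333 [0.6327 0.213  0.1626] [ 2.2146 -2.2141 -0.0127]
.6328,.2131,.106 [252.7 204. ]
.6328,.2131,.006 [252.9 174.1]
9.83 [0.6327 0.213  0.1626] [1.   1.05 2.5 ] 0.0731 goto [247.9 180.6  15.3] [ 0.0128 -0.0013  0.0002]
```

View pics/wA4.png

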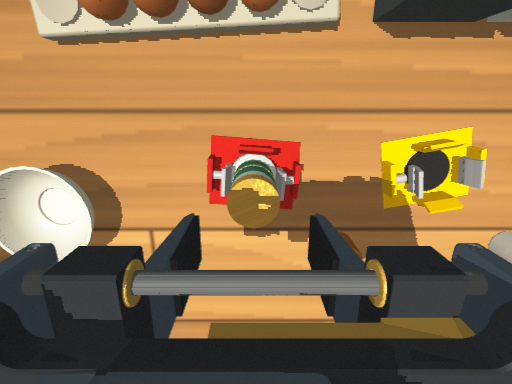

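The empty tin sits in the red holder with its lid at (253,203), within 1 px of the predicted position. Next is tin B.

>>> jog_arm(fingers=[0,0,0,0,0,0,0,0,0,0], slide=[[15,11,0],[28,20,0],[32,23,0],[32,23,0],[32,23,0],[32,23,0],[32,23,0],[22,16,0],[8,6,0],[0,0,0]], angular=[[0.012,0,0],[0,0,0],[0,0,0],[0,0,0],[0,0,0],[0,0,0],[0,0,0],[0,0,0],[0,0,0],[0,0,0]])

```text
t: 10.67
ee_pos: [0.4584, -0.0257, 0.1614]
tcp_rot: [-2.222, 2.21, -0.007]
wrist_force: [0.8, -0.1, 0.5]
gripper_width: 0.0913
```

```bash
python3 snap.py wB .452,-.034,.1; python3 g.py .452 -.034 .13; python3 -c "
from lid import *
c=np.load('wB.npz');print(lid(c,(.452,-.034,.1)))"
```

```text
10.7167 [ 0.4592 -0.025   0.1615] [-2.2221  2.2095 -0.0069]
.452,-.034,.1 [263.3 211.5]
10.72 [ 0.4592 -0.025   0.1615] [ 0.26 -0.06  0.25] 0.0908 goto [ 9.   7.5 31.4] [-0.0088  0.0026  0.0057]
(array([ 0.4521, -0.0365]), 22.5, array([ 0.4527, -0.0372], dtype=float32), array([0.0439, 0.0377], dtype=float32))
```

View pics/wB.png

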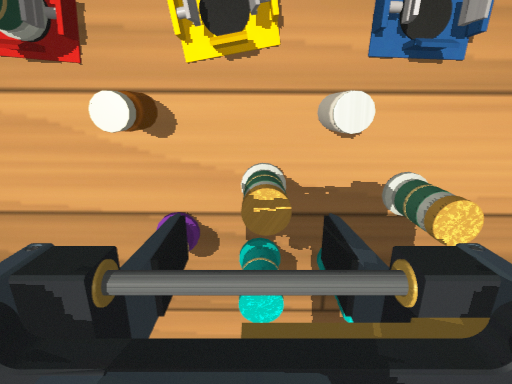

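Tin B's lid is at (266,211), which puts it at about (.4525,-.037). Tin C's lid is at (458,221).

>>> jog_arm(fingers=[0,0,0,0,0], slide=[[6,3,10],[6,3,15],[0,1,6],[0,0,0],[0,0,0]], angular=[[-0.009,0.003,0.006],[0,0,0],[0,0,0],[0,0,0],[0,0,0]])

```text
t: 11.13
ee_pos: [0.4571, -0.034, 0.1278]
tcp_rot: [-2.224, 2.216, -0.002]
wrist_force: [-0.1, -0.1, 0.9]
gripper_width: 0.0912
```

```bash
python3 g.py .4525 -.037 .058
```

```text
11.13 [ 0.4571 -0.034   0.1278] [-0.14 -0.12  0.93] 0.0912 goto [ 3.   4.8 69.8] [-0.0021  0.0007  0.0032]
```

>>> jog_arm(fingers=[0,0,0,0,0.3,0.3], slide=[[3,4,10],[0,1,25],[0,0,23],[0,0,12],[0,0,0],[0,0,0]], angular=[[-0.002,0,0.003],[0,0,0],[0,0,0],[0,0,0],[0,0,0],[0,0,0]])

```text
t: 11.63
ee_pos: [0.459, -0.0337, 0.0573]
tcp_rot: [-2.223, 2.211, -0.008]
wrist_force: [-0.5, 0.7, 0.8]
gripper_width: 0.0809
```

```bash
python3 g.py .4525 -.037 .058
```

```text
11.63 [ 0.459  -0.0337  0.0573] [-0.49  0.71  0.84] 0.0809 goto [ 3.3  6.5 -0.7] [-0.0079  0.0009  0.0054]
```

>>> jog_arm(fingers=[0.3,0.3,1,1,1], slide=[[3,6,-1],[0.5,1,0],[0,0,0],[0,0,0],[0,0,0]], angular=[[-0.008,0,0.005],[0,0,0],[0,0,0],[0,0,0],[0,0,0]])

```text
t: 12.05
ee_pos: [0.4547, -0.0372, 0.062]
tcp_rot: [-2.219, 2.217, -0.007]
wrist_force: [1.0, -0.4, 0.8]
gripper_width: 0.0475
```

```bash
python3 g.py .4525 -.037 .058
```

```text
12.05 [ 0.4547 -0.0372  0.062 ] [ 0.98 -0.42  0.84] 0.0475 goto [-0.2  2.3  4. ] [-0.0065  0.0002  0.0009]
```

>>> jog_arm(fingers=[1,1,1,1], slide=[[0,2,3],[0,0,0],[0,0,0],[0,0,0]], angular=[[-0.006,0,0],[0,0,0],[0,0,0],[0,0,0]])

```text
t: 12.38
ee_pos: [0.4556, -0.0364, 0.0623]
tcp_rot: [-2.215, 2.217, -0.007]
wrist_force: [-0.3, -0.4, -2.2]
gripper_width: 0.0438
```

```bash
python3 g.py .4525 -.037 .058
```

```text
12.38 [ 0.4556 -0.0364  0.0623] [-0.27 -0.38 -2.24] 0.0438 goto [0.6 3.1 4.3] [-0.0083  0.0017 -0.0009]
```

>>> jog_arm(fingers=[1,1,1,1,1,1,1], slide=[[0,0,-5],[0,0,-20],[0,0,-25],[0,0,-15],[0,0,0],[0,0,0],[0,0,0]], angular=[[0,0,0],[0,0,0],[0,0,0],[0,0,0],[0,0,0],[0,0,0],[0,0,0]])

```text
t: 12.97
ee_pos: [0.4509, -0.0366, 0.1267]
tcp_rot: [2.22, -2.222, -0.006]
wrist_force: [0.2, 0.3, -3.4]
gripper_width: 0.0438
```

>>> jog_arm(fingers=[1], slide=[[0,0,0]], angular=[[0,0,0]])

```text
t: 13.05
ee_pos: [0.4501, -0.0366, 0.1257]
tcp_rot: [2.219, -2.221, -0.008]
wrist_force: [0.2, 0.1, -2.8]
gripper_width: 0.0438
```

>>> jog_arm(fingers=[1], slide=[[0,0,0]], angular=[[0,0,0]])

```text
t: 13.13
ee_pos: [0.4494, -0.0365, 0.1247]
tcp_rot: [2.218, -2.221, -0.011]
wrist_force: [-0.3, 0.1, -2.8]
gripper_width: 0.044
```

>>> jog_arm(fingers=[1,1,1,1,1,1,1,1,1,1], slide=[[-4,-15,-3],[-7,-30,-2],[-8,-36,-1],[-8,-36,-1],[-8,-36,-1],[-5,-24,-1],[-2,-10,-1],[-1,-6,-1],[0,0,-1],[0,0,-1]], angular=[[0.011,0,0],[0,0,0],[0,0,0],[0,0,0],[0,0,0],[0.01,0,0],[0,0,0],[0,0,0],[0,0,0],[0,0,0]])

```text
t: 13.97
ee_pos: [0.6417, 0.0086, 0.1223]
tcp_rot: [2.215, -2.219, -0.018]
wrist_force: [-0.7, -0.4, -3.2]
gripper_width: 0.0439
```

```bash
python3 g.py .641 .0064 .12
```

```text
13.97 [0.6417 0.0086 0.1223] [-0.7  -0.39 -3.22] 0.0439 goto [2.3 0.7 2.3] [ 0.0127  0.0032 -0.0018]
```

>>> jog_arm(fingers=[1,1,1], slide=[[2,0,0],[0,0,-1],[0,0,-1]], angular=[[0.012,0.003,-0.002],[0,0,0],[0,0,0]])

```text
t: 14.22
ee_pos: [0.6382, 0.0057, 0.1234]
tcp_rot: [2.219, -2.219, -0.005]
wrist_force: [0.2, -0.9, -2.8]
gripper_width: 0.044
```

```bash
cat > inhand.py <<'E'
import sys
from lid import *
# tin in hand: lid disc ray-cast on z = tcp_z + (0.1-off)
n,off=sys.argv[1],float(sys.argv[2])
from bench import bot
c=np.load(n+".npz");s=bot.read_state();z=s["ee_pos"][2]+.1-off
h=cv2.cvtColor(c["frame"],cv2.COLOR_BGR2HSV);m=cv2.inRange(h,(17,120,100),(32,255,255));m[:,:205]=0;m[:,308:]=0;m[:222]=0;m[320:]=0
n_,l,st,ce=cv2.connectedComponentsWithStats(m);ok=[k for k in range(1,n_) if st[k,4]>150]
ys,xs=np.nonzero(np.isin(l,ok))
P=np.array([plane(c,x,y,z)[:2] for x,y in zip(xs,ys)]);print("z",z.round(4),"y ext",P[:,1].min().round(4),P[:,1].max().round(4),"mid",((P[:,1].min()+P[:,1].max())/2).round(4),"x back+22:",(P[:,0].min()+.022).round(4), "max x", P[:,0].max().round(4), len(P))
cv2.imwrite(f"pics/{n}_c.png",cv2.resize(c["frame"][110:320,150:360],None,fx=2.8,fy=2.8,interpolation=cv2.INTER_CUBIC))
E
python3 inhand.py wA3 0.0161; python3 snap.py wB3 .6383,.0064,.006; python3 g.py .641 .0064 .12;python3 inhand.py wB3 .0615
```

```text
z 0.2073 y ext 0.1968 0.2312 mid 0.214 x back+22: 0.6664 max x 0.6822 4763
14.2667 [0.6382 0.0057 0.1238] [ 2.2187 -2.2195 -0.0044]
.6383,.0064,.006 [253.3 186. ]
14.27 [0.6382 0.0057 0.1238] [ 0.45  0.05 -2.  ] 0.0443 goto [-0.7 -2.8  3.7] [ 0.0044 -0.0004 -0.0004]
z 0.1623 y ext -0.023 0.0284 mid 0.0027 x back+22: 0.6254 max x 0.6636 4403
```

View pics/wB3_c.png

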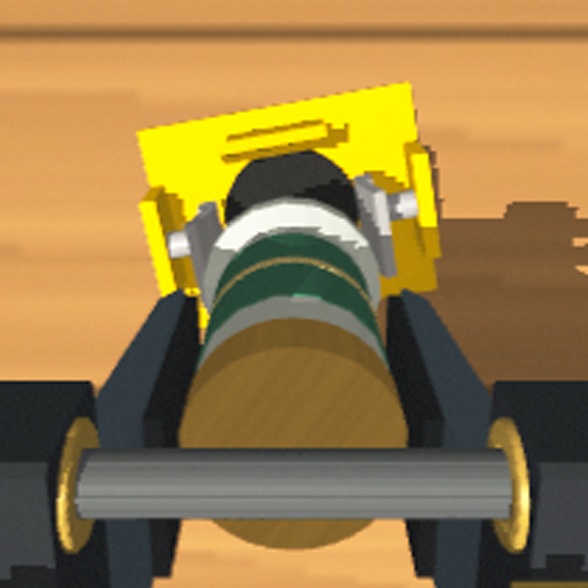

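The tin sits in the hand as A did (lid centre about (295,440) in the crop), with the yellow holder's pad just ahead of it. I'll use the same TCP offset.

>>> jog_arm(fingers=[1,1,1], slide=[[-1.5,-3,1],[0,-0.5,4],[0,-0.5,4]], angular=[[0.004,0,0],[0,0,0],[0,0,0]])

```text
t: 14.52
ee_pos: [0.6423, 0.0069, 0.1164]
tcp_rot: [-2.219, 2.221, -0.004]
wrist_force: [0.2, -0.3, -3.3]
gripper_width: 0.0438
```

```bash
python3 g.py .641 .0071 .066
```

```text
14.52 [0.6423 0.0069 0.1164] [ 0.19 -0.27 -3.29] 0.0438 goto [-0.3  1.4 50.4] [-0.0033 -0.0004 -0.0011]
```

>>> jog_arm(fingers=[1,1,1,1,1,1,1], slide=[[0,1.5,4],[0,0.3,4],[0,0.3,4],[0,0.3,4],[0,0.3,4],[0,0.3,4],[0,0.3,3]], angular=[[-0.003,0,0],[0,0,0],[0,0,0],[0,0,0],[0,0,0],[0,0,0],[0,0,0]])

```text
t: 15.1
ee_pos: [0.6404, 0.0058, 0.0885]
tcp_rot: [-2.22, 2.221, -0.007]
wrist_force: [-0.8, -1.2, 8.2]
gripper_width: 0.0437
```

```bash
python3 g.py .641 .0071 .066
```

```text
15.1 [0.6404 0.0058 0.0885] [-0.77 -1.18  8.24] 0.0437 goto [-1.3 -0.5 22.5] [-0.0042 -0.0023 -0.0005]
```

>>> jog_arm(fingers=[1,1,1,1], slide=[[-0.5,0,4],[-0.3,0,4],[0,0,3],[0,0,3]], angular=[[-0.004,-0.002,0],[0,0,0],[0,0,0],[0,0,0]])

```text
t: 15.43
ee_pos: [0.6418, 0.0064, 0.0755]
tcp_rot: [-2.219, 2.22, -0.005]
wrist_force: [-0.8, -1.2, 2.2]
gripper_width: 0.044
```

```bash
python3 g.py .641 .0071 .066
```

```text
15.43 [0.6418 0.0064 0.0755] [-0.79 -1.18  2.23] 0.044 goto [-0.7  0.9  9.5] [-0.0043 -0.0006 -0.0005]
```

>>> jog_arm(fingers=[1,1,1], slide=[[0.3,0.7,3],[0,0,2.5],[0,0,1.5]], angular=[[-0.004,0,0],[0,0,0],[0,0,0]])

```text
t: 15.68
ee_pos: [0.6407, 0.0064, 0.0663]
tcp_rot: [2.22, -2.221, -0.002]
wrist_force: [0.7, 0.2, 3.1]
gripper_width: 0.0441
```

```bash
python3 g.py .641 .0071 .066
```

```text
15.68 [0.6407 0.0064 0.0663] [0.74 0.19 3.09] 0.0441 goto [-0.7 -0.3  0.3] [ 0.0014 -0.     -0.0007]
```

>>> jog_arm(fingers=[1,1], slide=[[0,0,0.8],[0,0,0.2]], angular=[[0,0,0],[0,0,0]])

```text
t: 15.85
ee_pos: [0.6409, 0.0065, 0.0658]
tcp_rot: [2.22, -2.222, -0.001]
wrist_force: [-1.8, -0.2, 6.8]
gripper_width: 0.0438
```

>>> jog_arm(fingers=[0.2,0.2,0.2,0.2,0.2,0.2,0.2,0.2], slide=[[0,0,-0.5],[0,0,-0.5],[0,0,-0.5],[0,0,-3],[0,0,-15],[0,0,-30],[0,0,-30],[0,0,-15]], angular=[[0,0,0],[0,0,0],[0,0,0],[0,0,0],[0,0,0],[0,0,0],[0,0,0],[0,0,0]])

```text
t: 16.52
ee_pos: [0.6369, 0.0075, 0.1574]
tcp_rot: [2.213, -2.215, -0.02]
wrist_force: [1.0, -0.2, -0.2]
gripper_width: 0.0728
```

```bash
python3 snap.py wB4 .6383,.0064,.106 .6383,.0064,.006;python3 g.py .443 -.206 .16
```

```text
16.5667 [0.6384 0.0075 0.1598] [ 2.2156 -2.2174 -0.0149]
.6383,.0064,.106 [255.2 205.7]
.6383,.0064,.006 [255.1 175.5]
16.57 [0.6384 0.0075 0.1598] [ 1.68 -0.51  2.27] 0.0727 goto [213.6 195.2   1.7] [ 0.0116  0.0018 -0.0008]
```

View pics/wB4.png

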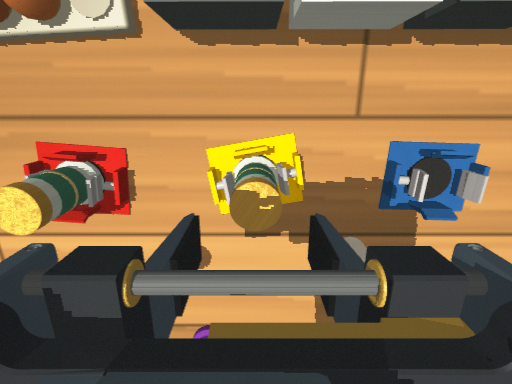

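The yellow tin's lid is at (255,205), which matches the prediction. The red tin is still seated. Next is tin C.

>>> jog_arm(fingers=[0,0,0,0,0,0,0,0,0,0], slide=[[14,12,0],[25,22,0],[28,26,0],[28,26,0],[28,26,0],[28,26,0],[28,25,0],[20,18,0],[8,8,0],[0,0,0]], angular=[[0.012,0,0],[0,0,0],[0,0,0],[0,0,0],[0,0,0],[0,0,0],[0,0,0],[0,0,0],[0,0,0],[0,0,0]])

```text
t: 17.4
ee_pos: [0.4413, -0.2042, 0.1545]
tcp_rot: [-2.223, 2.213, 0.002]
wrist_force: [0.6, -0.5, -0.1]
gripper_width: 0.0912
```

```bash
python3 snap.py wC .443,-.206,.1; python3 g.py .443 -.206 .13; python3 -c "
from lid import *
c=np.load('wC.npz');print(lid(c,(.443,-.206,.1)))"
```

```text
17.45 [ 0.4421 -0.2036  0.1545] [-2.2228e+00  2.2119e+00  2.1000e-03]
.443,-.206,.1 [256.3 205.2]
17.45 [ 0.4421 -0.2036  0.1545] [ 0.3  -0.11 -0.28] 0.0909 goto [ 2.6 -0.8 24.5] [-0.0032  0.005   0.005 ]
(array([ 0.4436, -0.2078]), 23.4, array([ 0.445 , -0.2097], dtype=float32), array([0.0448, 0.0399], dtype=float32))
```

View pics/wC.png

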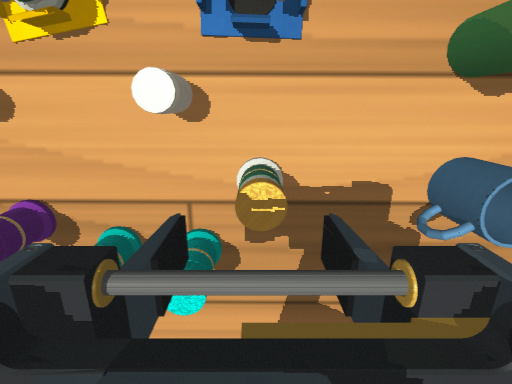

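Tin C's lid is at (261,205), so C is at about (.443,-.2095).

>>> jog_arm(fingers=[0,0,0,0,0,0], slide=[[3,0,10],[3,1,16],[0,1,25],[0,1,25],[0,1,14],[0,0,0]], angular=[[-0.003,0.005,0.005],[0,0,0],[0,0,0],[0,0,0],[0,0,0],[0,0,0]])

```text
t: 17.95
ee_pos: [0.4444, -0.2065, 0.0586]
tcp_rot: [-2.225, 2.214, -0.008]
wrist_force: [-0.1, -0.0, -0.7]
gripper_width: 0.0913
```

```bash
python3 g.py .443 -.2095 .059
```

```text
17.95 [ 0.4444 -0.2065  0.0586] [-0.07 -0.05 -0.69] 0.0913 goto [ 3.   1.4 -0.4] [-0.0056 -0.0016  0.0046]
```

>>> jog_arm(fingers=[0.3,1,1,1,1,1], slide=[[3,2,-1],[0,1,0],[0,0,0],[0,0,0],[0,0,0],[0,0,0]], angular=[[-0.006,-0.002,0.004],[0,0,0],[0,0,0],[0,0,0],[0,0,0],[0,0,0]])

```text
t: 18.45
ee_pos: [0.4451, -0.2086, 0.061]
tcp_rot: [-2.225, 2.216, -0.004]
wrist_force: [-0.2, -1.0, 0.5]
gripper_width: 0.0539
```

```bash
python3 g.py .443 -.2095 .059
```

```text
18.45 [ 0.4451 -0.2086  0.061 ] [-0.2  -0.99  0.48] 0.0539 goto [0.9 2.1 2. ] [-0.0025 -0.001   0.0041]
```

>>> jog_arm(fingers=[1,1,1,1,1], slide=[[0.5,1.5,1],[0,0,0],[0,0,0],[0,0,0],[0,0,0]], angular=[[-0.002,0,0.004],[0,0,0],[0,0,0],[0,0,0],[0,0,0]])

```text
t: 18.87
ee_pos: [0.4439, -0.2094, 0.0607]
tcp_rot: [-2.22, 2.222, -0.005]
wrist_force: [-0.1, 0.6, -1.7]
gripper_width: 0.0438
```

```bash
python3 g.py .443 -.2095 .059
```

```text
18.87 [ 0.4439 -0.2094  0.0607] [-0.08  0.58 -1.71] 0.0438 goto [0.1 0.9 1.7] [-0.0026 -0.0017 -0.0009]
```

>>> jog_arm(fingers=[1,1,1,1,1,1,1], slide=[[0,0,-5],[0,0,-20],[0,0,-25],[0,0,-18],[0,0,-1],[0,0,-1],[0,0,-1]], angular=[[0,0,0],[0,0,0],[0,0,0],[0,0,0],[0,0,0],[0,0,0],[0,0,0]])

```text
t: 19.45
ee_pos: [0.4374, -0.2065, 0.1289]
tcp_rot: [2.216, -2.219, -0.022]
wrist_force: [0.2, 0.1, -7.4]
gripper_width: 0.0437
```

```bash
python3 g.py .6375 -.2 .125
```

```text
19.45 [ 0.4374 -0.2065  0.1289] [ 0.19  0.13 -7.43] 0.0437 goto [  -6.7 -200.1    1.1] [ 0.0141  0.006  -0.0011]
```

>>> jog_arm(fingers=[1,1,1,1,1,1,1,1,1,1], slide=[[-1,-15,-3],[-1,-30,-2],[-1,-36,-2],[-1,-36,-2],[-1,-36,-2],[0,-26,-2],[0,-12,-2],[0,-8,-2],[0,0,-2],[0,0,-2]], angular=[[0.014,0.006,0],[0,0,0],[0,0,0],[0.01,0,0],[0,0,0],[0.01,0,0],[0,0,0],[0.01,0,0],[0,0,0],[0,0,0]])

```text
t: 20.28
ee_pos: [0.6401, -0.1958, 0.1307]
tcp_rot: [-2.21, 2.215, 0.005]
wrist_force: [-1.5, -0.3, -6.3]
gripper_width: 0.0436
```

```bash
python3 g.py .6375 -.2 .12
```

```text
20.28 [ 0.6401 -0.1958  0.1307] [-1.52 -0.28 -6.26] 0.0436 goto [ 4.3  2.7 10.7] [-0.0067  0.0108 -0.0021]
```

>>> jog_arm(fingers=[1,1,1,1], slide=[[3,1,3],[1,1,2],[0,0,0],[0,0,-1]], angular=[[-0.006,0.01,-0.002],[0,0,0],[0,0,0],[0,0,0]])

```text
t: 20.62
ee_pos: [0.6334, -0.2, 0.125]
tcp_rot: [2.218, -2.22, -0.008]
wrist_force: [-0.0, 0.1, -6.2]
gripper_width: 0.0433
```

```bash
python3 snap.py wC3 .635,-.2006,.006; python3 g.py .6375 -.2 .12;python3 inhand.py wC3 .0605
```

```text
20.6667 [ 0.6334 -0.2002  0.1255] [ 2.2177 -2.2205 -0.0072]
.635,-.2006,.006 [254.6 184.1]
20.67 [ 0.6334 -0.2002  0.1255] [-1.36 -0.28 -6.5 ] 0.0435 goto [-0.2 -4.1  5.5] [ 0.0056  0.001  -0.0012]
z 0.165 y ext -0.222 -0.172 mid -0.197 x back+22: 0.6216 max x 0.6599 4880
```

View pics/wC3_c.png

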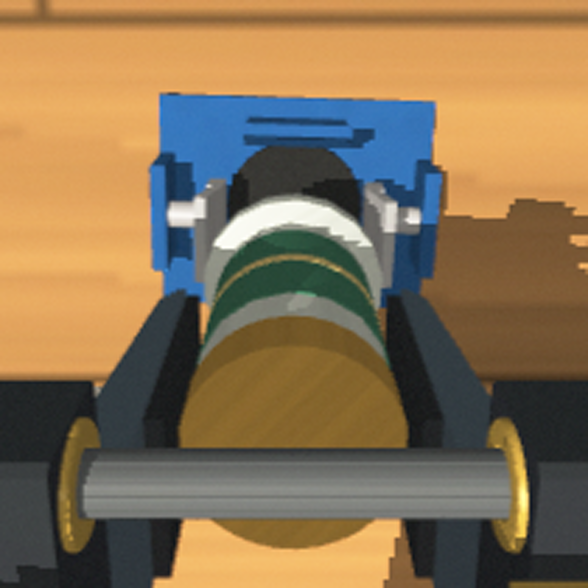

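The reading is about 6.3 N, so C is the full tin, and it sits in the hand exactly as A did. I'll apply the same offset and press it in.

>>> jog_arm(fingers=[1,1,1], slide=[[0,-4,1],[0,-1,3],[0,-0.5,4]], angular=[[0.005,0.001,0],[0,0,0],[0,0,0]])

```text
t: 20.92
ee_pos: [0.6395, -0.2008, 0.1191]
tcp_rot: [-2.218, 2.223, -0.005]
wrist_force: [0.7, 0.5, -6.9]
gripper_width: 0.0434
```

```bash
python3 g.py .6375 -.2 .066
```

```text
20.92 [ 0.6395 -0.2008  0.1191] [ 0.67  0.46 -6.93] 0.0434 goto [-0.8  2.2 53.1] [-0.0033 -0.0012 -0.0022]
```

>>> jog_arm(fingers=[1,1,1,1,1,1,1], slide=[[-1,2,4],[0,0.4,4],[0,0.3,4],[0,0.3,4],[0,0.3,4],[0,0.3,3],[0,0.3,3]], angular=[[-0.003,0,-0.002],[0,0,0],[0,0,0],[0,0,0],[0,0,0],[0,0,0],[0,0,0]])

```text
t: 21.5
ee_pos: [0.636, -0.2003, 0.0909]
tcp_rot: [2.221, -2.22, 0.005]
wrist_force: [-0.9, -0.1, 2.2]
gripper_width: 0.0435
```

```bash
python3 g.py .6375 -.2 .066
```

```text
21.5 [ 0.636  -0.2003  0.0909] [-0.93 -0.12  2.23] 0.0435 goto [-0.4 -1.5 24.9] [-0.0014 -0.0027  0.0006]
```

>>> jog_arm(fingers=[1,1,1,1,1], slide=[[0,-1,4],[0,0,4],[0,0.3,3],[0,0.3,3],[0,0.3,2]], angular=[[-0.001,-0.002,0],[0,0,0],[0,0,0],[0,0,0],[0,0,0]])

```text
t: 21.92
ee_pos: [0.6379, -0.2005, 0.0766]
tcp_rot: [-2.22, 2.219, -0.008]
wrist_force: [0.8, 1.0, -0.5]
gripper_width: 0.0437
```

```bash
python3 g.py .6375 -.2 .066
```

```text
21.92 [ 0.6379 -0.2005  0.0766] [ 0.79  1.01 -0.51] 0.0437 goto [-0.5  0.5 10.6] [-0.0058 -0.0013  0.0003]
```

>>> jog_arm(fingers=[1,1,1], slide=[[0,0.5,3],[0,0,3],[0,0,2]], angular=[[-0.005,-0.001,0],[0,0,0],[0,0,0]])

```text
t: 22.17
ee_pos: [0.6375, -0.2003, 0.0671]
tcp_rot: [-2.222, 2.221, -0.0]
wrist_force: [-0.1, 0.4, -6.2]
gripper_width: 0.0438
```

```bash
python3 g.py .6375 -.2 .066
```

```text
22.17 [ 0.6375 -0.2003  0.0671] [-0.09  0.37 -6.21] 0.0438 goto [-0.3 -0.   1.1] [-0.0004 -0.      0.0003]
```

>>> jog_arm(fingers=[1,1], slide=[[0,0,1],[0,0,0.3]], angular=[[0,0,0],[0,0,0]])

```text
t: 22.33
ee_pos: [0.6375, -0.2003, 0.0651]
tcp_rot: [-2.222, 2.221, 0.0]
wrist_force: [-1.5, 0.4, 3.3]
gripper_width: 0.044
```

>>> jog_arm(fingers=[0.2,0.2,0.2,0.2,0.2,0.2,0.2,0.2,0.2,0.2], slide=[[0,0,-0.5],[0,0,-0.5],[0,0,-0.5],[0,0,-3],[0,0,-15],[0,0,-30],[0,0,-30],[0,0,-15],[0,0,0],[0,0,0]], angular=[[0,0,0],[0,0,0],[0,0,0],[0,0,0],[0,0,0],[0,0,0],[0,0,0],[0,0,0],[0,0,0],[0,0,0]])

```text
t: 23.17
ee_pos: [0.6383, -0.2008, 0.1664]
tcp_rot: [-2.221, 2.22, -0.005]
wrist_force: [-0.8, 0.2, -1.1]
gripper_width: 0.0732
```

```bash
python3 snap.py wC4 .635,-.2006,.106 .6383,.0064,.106
python3 - <<'E'
from lid import *
from bench import bot
c=np.load("wC4.npz");print(lid(c,(.635,-.2006,.106),z=.106))
c=bot.read_camera("side");d=bot.read_camera("scene")
cv2.imwrite("pics/fin.png",np.hstack([cv2.resize(d["frame"][110:290,160:360],(400,360)),cv2.resize(c["frame"][130:270,150:330],(400,360))]))
for X in((.6328,.2131,.106),(.6383,.0064,.106),(.635,-.2006,.106)): print(proj(d,X).round(1),proj(c,X).round(1))
E
```

```text
23.2167 [ 0.6383 -0.2008  0.1664] [-2.2205  2.2202 -0.0054]
.635,-.2006,.106 [253.6 208.2]
.6383,.0064,.106 [ 19.3 204.6]
(array([ 0.6416, -0.2038]), 20.1, array([ 0.6449, -0.206 ], dtype=float32), array([0.0307, 0.0318], dtype=float32))
[329.1 157.1] [187.1 199. ]
[303.6 188. ] [231.1 176.5]
[265.3 229.2] [270.  158.2]
```

View pics/wC4.png

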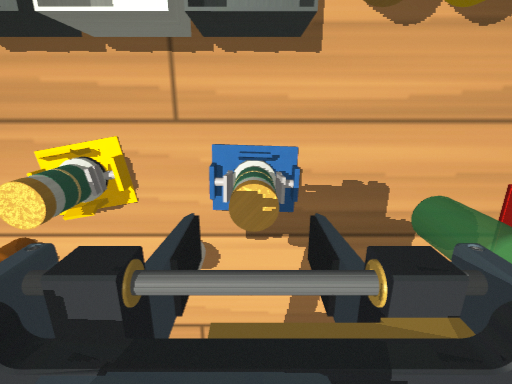

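View pics/fin.png

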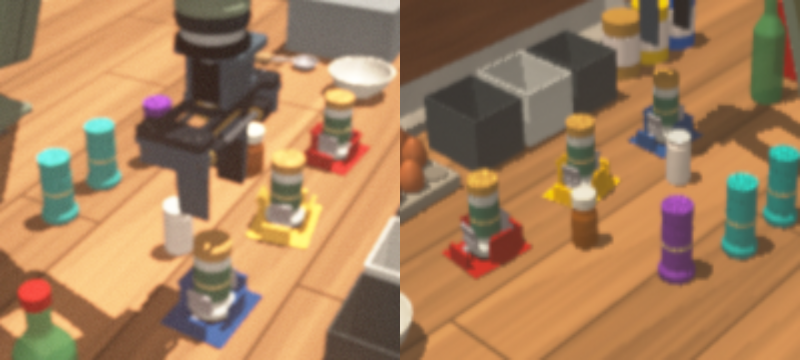

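All three tins are upright in their holders. The blue tin's lid is at (254,207) against the predicted (253.6,208), the bystanders haven't moved, and the gripper is clear. I'm handing the job in.

```bash
python3 -c "
from bench import bot
print(bot.read_state()['dq'].round(3));print(bot.sign_off())"
```

```text
[-0.     0.011  0.01   0.     0.003  0.   ]
the job is handed in; nothing more can be done
None
```

I weighed all three tins and pressed each into its holder, and handed the job in at about 23 s of the 72 s allowed. No verdict was reported.

| Tin started at (x, y) | Lift reading | Judged | Holder | Wrist force at the last press | Estimated load on holder |
|---|---|---|---|---|---|
| 0.444, 0.189 | about 1.1 N | empty | red | 6.4 N | about 7.5 N |
| 0.453, -0.037 | about 2.9 N | half full | yellow | 6.8 N | about 10 N |
| 0.443, -0.2095 | about 6.3 N | full | blue | 3.3 N | about 10 N |

- **Seating:** In red and blue the force dropped away as the jaws snapped shut, then rose on the pad. In yellow I did not catch the drop. Its last 0.5 mm gave a rise of about 3.7 N, which fits the pad, so I took it as home.
- **Loads:** The highest load I saw on a holder was about 11 N, well under the 30 N limit. I only saw the force at the end of each move call.
- **Position:** After release, each lid was within about 1 pixel (roughly 1 mm) of where a centred, seated tin should appear.
- **Final pictures:** All three tins stand upright, the bystanders and the purple and turquoise look-alikes appear unmoved, and the open gripper is about 60 mm above the tins.
- **Checks that failed or disagreed:**
  - The automatic lid fit on the blue tin was spoiled by shadow: it found a 20 mm radius instead of 22 mm and an offset of about 7 mm. I relied on the lid's position read off the picture instead.
  - The scene and side cameras disagreed by up to about 8 mm on the holder positions, so I used the wrist camera for those.

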